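Load the herb sample carousel in order and switch it on

ROBOT

A 6-joint arm with a two-finger parallel gripper is mounted at the origin on the work surface. World frame = base frame: x ahead of the robot, y to its left, z up, the work surface at z = 0. Lengths are in m, angles in rad, forces in N, time in s.
With the tool pointing down it reaches from about 0.35 to 0.775 m from the base axis. Payload 7.3 kg.
Tool frame: the origin (TCP) lies midway between the tips of the shut fingers; the grasp point (between the pads) lies 19 mm behind it (tcp_to_grasp is the distance from the TCP to the grasp point, in m); z points along the fingers, y is the line along which they close (so a half turn about z gives the same grasp; the last joint's range is limited). The gripper opens to 92 mm and grips with 3 to 60 N. Pads are 19 mm wide; open, the fingers measure 130 mm over their backs; the gripper's body (75 mm by 190 mm) begins 47 mm behind the grasp point.
Start: joints at [-1.363, 0.342, 1.524, -0, 1.275, -0.146], TCP at [0.182, -0.492, 0.227] pointing down, gripper open.
Joint ranges: [-2.53, 2.53], [-0.77, 2.02], [0.04, 2.7], [-1, 4.14], [0.28, 2.66], [-3.11, 3.11]. Speed limits (rad/s): [2.57, 2.57, 3.14, 3.14, 3.14, 3.14].

INTERFACE

Orientations are given as [roll, pitch, yaw] about the fixed x, y, z axes, in that order (R = Rz(yaw) Ry(pitch) Rx(roll)).
In Python, from cell import observe, read_camera, calibration, hand_in, tcp_to_grasp gives the robot as it stands.
- The arm moves only by the tool send_rows, never from a script. Its argument "targets" is a list of rows, each a list of 5 numbers: the opening, from 0 (shut) to 1 (fully open), then the shift along the world's x, y, z in m, then the turn about the world's z in rad. A call has 1 to 5 rows; each row shifts and turns the commanded pose from where the row before left it; what a row does not reach is not made up. A row lasts 1/10 s, in which the tool goes at most 50 mm and 8.59 degrees, less where a joint would pass 70% of its speed; a pose out of reach is approached as far as the arm can. A call is refused whole if a number of a shift passes 0.05 or a number of a turn 0.15, either way. A call with a gripper value outside its range is refused whole. The fingers move at their own pace and stop on an object; "grip_force" is the grip in N (left out, the last holds). Time passes only in rows, so rows that do not move let the fingers close. It gives the time, the measured TCP pose, the force, the opening and the grip force at its end, in the units of the state.
- observe(): the state, without advancing time (a new reading comes with each control period).
- read_camera(name): name is "side" or "top" or "wrist"; returns (picture, depth): 420x560x3 uint8, red, green, blue; 420x560 float32, m along the optical axis (not along the pixel's ray), 0 where there is no reading.
- calibration(name): a dict with "intrinsics" (3x3 intrinsics, pixels), "world_to_cam" (4x4, takes a point from world to camera coordinates); the wrist camera has in their place "hand_eye" (4x4, takes a point from camera to tool coordinates, whose origin is the TCP and whose axes are the flange's). Camera axes: x right, y up, looking along -z (the intrinsics and any distortion apply to the point x, -y, -z); pixel columns grow to the right and rows downward; lengths in m; the calibration is good to about 2 mm. A picture is of the moment at which its call begins: read the wrist's pose just before it. calibration takes no time and is no camera call.
- hand_in(): hands the job in; it is judged then, once.
The state is a dict: "time": time; "qpos": joint angles; "qvel": joint speeds; "joint_efforts": joint torques, N m; "tool_pos": TCP position; "tool_rot": TCP orientation; "contact_force": force on the tool from outside, world axes, zero at the start; "torque": the same for the moment, N m; "opening": finger opening in m; "grip_force": force on a finger pad.
Only numpy, scipy, OpenCV 4.12 (cv2) and the standard library are available. Lean on these libraries where they do the work, as an engineer would, in place of code of your own. Each camera call takes 0.05 s, during which the arm holds its last target. There are 200 camera calls.

TASK

Load the sample carousel from the blue mat in this order: first lay the cream root slice flat in the pocket with one dot, then the orange slice in the pocket with two dots, then the dark slice in the pocket with three dots. When all three are in, flip the red toggle fully over to on, towards the green bar. Leave the bottle, the jar and the slices already loaded where they are.

Things in the scene. Friction and masses are not known exactly. Their poses are not given: they have to be found in the camera images.
- slice_cream: The cream slice with brown bark: an oval root slice, 60 mm long (its x), 28 mm wide (its y), 20 mm thick, with flat parallel flanks 32 mm long and round ends of 14 mm radius; about 30 g; origin at the centre of its underside, z up; it lies flat on the blue mat, face up, at any yaw (a half turn looks the same).
- slice_orange: The bright orange slice with brownish-orange sides: an oval root slice, 60 mm long (its x), 28 mm wide (its y), 20 mm thick, with flat parallel flanks 32 mm long and round ends of 14 mm radius; about 30 g; origin at the centre of its underside, z up; it lies flat on the blue mat, face up, at any yaw (a half turn looks the same).
- slice_dark: The nearly black slice: an oval root slice, 60 mm long (its x), 28 mm wide (its y), 20 mm thick, with flat parallel flanks 32 mm long and round ends of 14 mm radius; about 30 g; origin at the centre of its underside, z up; it lies flat on the blue mat, face up, at any yaw (a half turn looks the same).
- carousel: Fixed dark grey disc, 152 mm radius, flat top 30 mm above the table; origin at its centre at table height. It does not turn. Five radial pockets 72 degrees apart, centres 85 mm from the middle: three empty ones with one, two or three white dots (14 mm wide) at their outer end, two without dots already full. The one-dot pocket lies along +x. A hub, 20 mm radius, 12 mm high, at the centre.
- pocket1 (a point): Centre of the floor of the pocket marked with one white dot (30 mm above the table), 0 degrees counter-clockwise, seen from above, from the carousel's +x. The pocket's long direction is the line from the carousel's centre through this point; inside it is 68 mm long and 36 mm wide, framed by 4 mm black walls that stand 7 mm above the floor, so a slice lying in it stands 13 mm above the walls.
- pocket2 (a point): Centre of the floor of the pocket marked with two white dots (30 mm above the table), 144 degrees counter-clockwise, seen from above, from the carousel's +x. The pocket's long direction is the line from the carousel's centre through this point; inside it is 68 mm long and 36 mm wide, framed by 4 mm black walls that stand 7 mm above the floor, so a slice lying in it stands 13 mm above the walls.
- pocket3 (a point): Centre of the floor of the pocket marked with three white dots (30 mm above the table), 288 degrees counter-clockwise, seen from above, from the carousel's +x. The pocket's long direction is the line from the carousel's centre through this point; inside it is 68 mm long and 36 mm wide, framed by 4 mm black walls that stand 7 mm above the floor, so a slice lying in it stands 13 mm above the walls.
- switch (a joint): The red-knobbed toggle's angle: 0 = fully off (leaning to the white bar, the base's -x end), 1.0 = fully on (leaning to the green bar, +x end). It starts at 0 to 0.15 rad and stays where it is left; light friction, about 1 N at the knob moves it.
- switch_tip (a point): Centre of the toggle's red ball (26 mm diameter), 70 mm from the hinge on a 10 mm rod. The hinge axis is the base's y axis, through a point 22 mm above the base's origin; the ball is 83 mm above the table at either end and 92 mm when upright, and goes from 34 mm on the -x side of the base's centre to 34 mm on the +x side.
- switch_base: Fixed grey switch block, 70 (x) x 50 (y) x 25 mm high, origin at the centre of its underside; a white bar across its top at the -x (off) end and a green bar at the +x (on) end.
- mat: Fixed blue mat, 270 (x) x 250 (y) x 4 mm, origin at the centre of its underside; the three slices to load, the bottle and the jar stand on it.
- bottle: Bystander: amber glass bottle, 48 mm diameter, 160 mm tall, loose, upright on the mat; origin at the centre of its underside.
- jar: Bystander: low white jar with a green lid, 52 mm diameter, 60 mm tall, loose, upright on the mat; origin at the centre of its underside.
- loaded1: Bystander: red-brown slice already lying loose in an undotted pocket (same size and origin as the other slices); the pocket's centre is at 72 degrees, counter-clockwise seen from above, from the one-dot pocket.
- loaded2: Bystander: red-brown slice already lying loose in an undotted pocket (same size and origin as the other slices); the pocket's centre is at 216 degrees, counter-clockwise seen from above, from the one-dot pocket.
Things that resemble listed ones, but are neither listed nor needed, are in the scene too. There is more than one size of the slice_dark; the job needs the largest.

How it is judged:
By the outcome, as a careful person would: the job done as asked, in the order asked, and still so for the second after the job is handed in, with the robot touching nothing.
It also fails if it takes over 70 s, if anything falls off the work surface, if the arm or the gripper's body presses on something with over 40 N, if the wrist force passes 120 N, or if a joint passes its speed limit or range.

## Working session

There is one attempt and no reset: what is moved stays moved. The work goes in short steps, Python scripts to look and compute and a tool call to move; the robot and the scene stay as the last step left them, time stands still between calls to the robot, and variables do not carry over. Pictures are saved under pics/ and viewed, at most 10 in all, crops included, and the job is handed in when it is done.

Besides the shell and the picture viewer there is one more tool, called after "Call:" as a command line: name --pt "numbers of a row" for each row, then --argument value for the rest. send_rows: Moves the arm, as the interface text tells. Its arguments: {"type":"object","properties":{"targets":{"type":"array","items":{"type":"array","items":{"type":"number"}}},"grip_force":{"type":"number"}},"required":["targets"]}

```bash
mkdir -p pics; ls; cat > h.py <<'E'
import numpy as np,cv2
from cell import *
def w(name,u,v,d,c=None):
    c=c or calibration(name);K=np.array(c["intrinsics"]);T=np.linalg.inv(np.array(c["world_to_cam"]))
    p=np.array([(u-K[0,2])/K[0,0]*d,-(v-K[1,2])/K[1,1]*d,-d,1]);return (T@p)[:3]
def cloud(name,depth):
    c=calibration(name);K=np.array(c["intrinsics"]);T=np.linalg.inv(np.array(c["world_to_cam"]))
    v,u=np.mgrid[:420,:560];d=depth
    p=np.stack([(u-K[0,2])/K[0,0]*d,-(v-K[1,2])/K[1,1]*d,-d,np.ones_like(d)],-1);return (p@T.T)[...,:3]
E
python3 - <<'E'
from h import *
for n in("top","side"):
    i,d=read_camera(n);np.savez(f"{n}0.npz",i=i,d=d);cv2.imwrite(f"pics/{n}0.png",cv2.resize(i[...,::-1],(800,600)))
    c=calibration(n);print(n,c)
print(observe(),tcp_to_grasp)
E
```

```text
pics
top {'intrinsics': array([[527.21108235,   0.        , 285.66555225],
       [  0.        , 527.21108235, 212.16858272],
       [  0.        ,   0.        ,   1.        ]]), 'world_to_cam': array([[ 0.0221544 , -0.99946849,  0.02391494, -0.04510558],
       [ 0.98227116,  0.02621474,  0.18562369, -0.59044532],
       [-0.18615195,  0.01937857,  0.98232984, -1.39868566],
       [ 0.        ,  0.        ,  0.        ,  1.        ]])}
side {'intrinsics': array([[534.6864128 ,   0.        , 274.92529859],
       [  0.        , 534.6864128 , 211.23509109],
       [  0.        ,   0.        ,   1.        ]]), 'world_to_cam': array([[ 0.97722986, -0.21120401, -0.02036353, -0.57955768],
       [ 0.1479046 ,  0.60923096,  0.77907758, -0.14777526],
       [-0.15213822, -0.76434973,  0.62659673, -1.26540936],
       [ 0.        ,  0.        ,  0.        ,  1.        ]])}
{'time': 0.1, 'qpos': array([-1.36300791e+00,  3.42657729e-01,  1.52488513e+00,  1.15581050e-05,
        1.27537780e+00, -1.46010112e-01]), 'qvel': array([ 0.00121258, -0.00128329, -0.00109465,  0.00143951, -0.00123042,
       -0.00040426]), 'joint_efforts': array([ 9.64978717e-04, -4.32006598e+01, -2.44693154e+01,  7.18473201e-02,
        5.25663374e-02, -6.28072894e-05]), 'tool_pos': array([ 0.18184194, -0.49214102,  0.22612471]), 'tool_rot': array([-3.14028038e+00, -2.04149590e-04,  3.53795026e-01]), 'contact_force': array([-0.55453682,  0.9766228 , -0.89053087]), 'torque': array([ 0.01057817,  0.02225328, -0.03569125]), 'grip_force': 0.0, 'opening': 0.09188317352895391} 0.0188
```

View pics/top0.png

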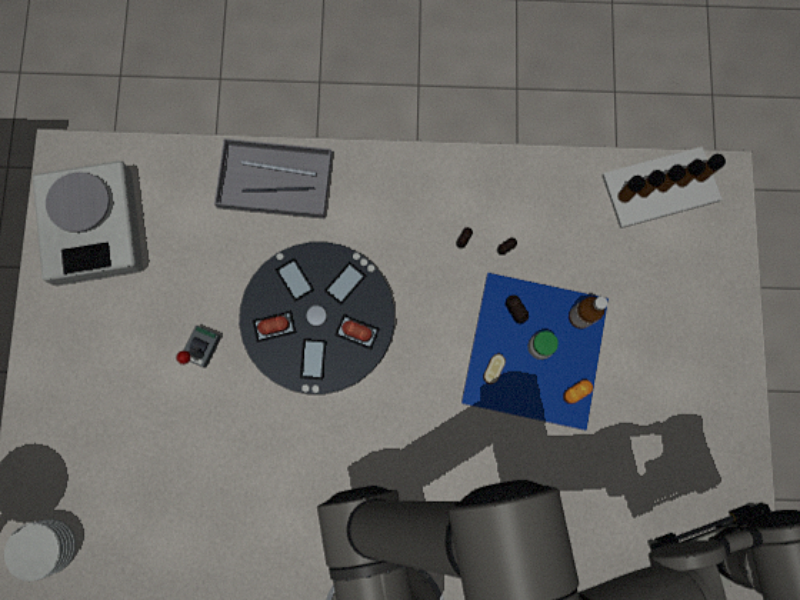

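View pics/side0.png

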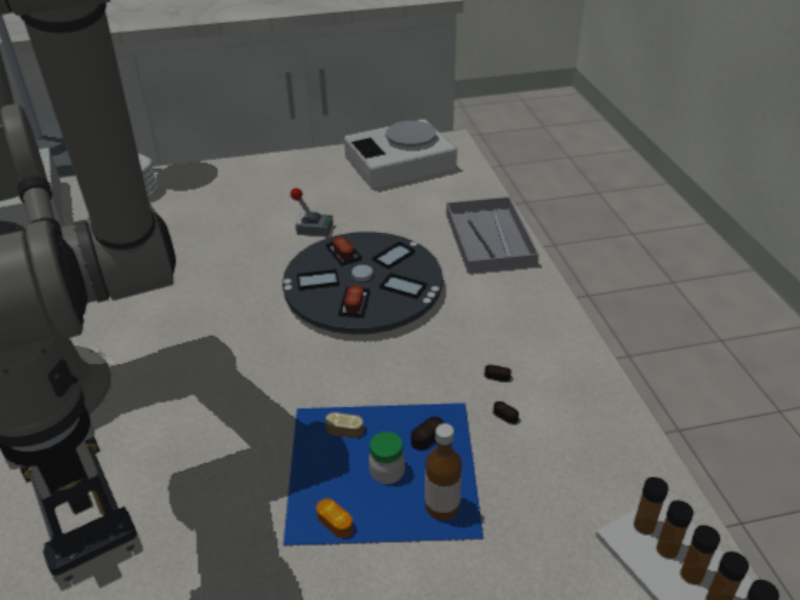

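Top view (800 px): carousel centre ~(317,316), one-dot pocket upper left (295,279), two dots bottom (313,359), three dots upper right (346,283). Cream is at (494,368), orange (578,391), dark on the mat (517,309), jar (544,344), bottle (588,312) and the red ball (183,357). The smaller dark slices are off the mat.

```bash
cat >> h.py <<'E'
def seg(P,m,zlo,zhi):
    q=P[m&(P[...,2]>zlo)&(P[...,2]<zhi)]
    r=cv2.minAreaRect((q[:,:2]*1000).astype(np.float32))
    e=np.cov(q[:,:2].T);a=np.linalg.eigh(e)[1][:,1]
    return len(q),np.round(q.mean(0),4),np.round(r[0],1),np.round(r[1],1),round(np.arctan2(a[1],a[0])%np.pi,3)
def box(u,v,r):
    m=np.zeros((420,560),bool);u,v=int(u*.7),int(v*.7);r=int(r*.7);m[v-r:v+r,u-r:u+r]=1;return m
E
python3 - <<'E'
from h import *
f=np.load("top0.npz");P=cloud("top",f["d"]);
for n,u,v,r,a,b in[("cream",494,368,25,.018,.04),("orange",578,391,25,.018,.04),("dark",517,309,22,.018,.04),("jar",544,344,25,.05,.08),("bottle",596,306,25,.1,.2),("disc",317,316,90,.02,.034),("hub",317,316,18,.036,.06),("l1",274,325,25,.043,.07),("l2",357,331,25,.043,.07),("ball",183,357,12,.06,.12),("base",203,346,24,.015,.04),("mat",535,352,90,.002,.008)]:
    print(n,seg(P,box(u,v,r),a,b))
# dots
g=f["i"].astype(int).min(-1)
for n,u,v in[("p1d",279,257),("p2d",310,388),("p3d",364,262)]:
    print(n,seg(P,box(u,v,16)&(g>130),0.02,.05))
for n,u,v in[("p1",295,279),("p2",313,359),("p3",346,283)]:
    print(n,seg(P,box(u,v,25)&(g>110),0.02,.034))
h=f["i"].astype(int);
print("green",seg(P,box(208,330,15)&(h[...,1]>h[...,0]+15),0.015,.05))
f=np.load("side0.npz");P=cloud("side",f["d"])
for n,u,v,r,a,b in[("cream",344,424,28,.018,.04),("orange",335,516,28,.018,.04),("dark",425,433,16,.018,.04),("ball",297,194,10,.06,.12),("hub",362,272,15,.037,.06),("base",314,223,25,.015,.04)]:
    print(n,seg(P,box(u,v,r),a,b))
i=cv2.resize(np.load("top0.npz")["i"][200:275,110:285,::-1],None,fx=4.5,fy=4.5,interpolation=2);cv2.imwrite("pics/c1.png",i)
E
```

```text
cream (194, array([ 0.4725, -0.2015,  0.0239]), array([ 472.3, -200.9]), array([27.8, 59.5]), np.float64(2.721))
orange (193, array([ 0.4315, -0.3652,  0.0243]), array([ 431.6, -365.5]), array([28.3, 58.9]), np.float64(2.143))
dark (191, array([ 0.5918, -0.246 ,  0.0241]), array([ 592. , -246.9]), array([58.3, 28.9]), np.float64(0.574))
jar (236, array([ 0.5192, -0.2932,  0.0636]), array([ 519.4, -293.7]), array([45.2, 45.1]), np.float64(2.043))
bottle (257, array([ 0.5776, -0.3693,  0.1277]), array([ 578.7, -370.7]), array([44.3, 38.9]), np.float64(0.586))
disc (7287, array([0.5639, 0.1477, 0.0292]), array([565.5, 148.2]), array([298.7, 300.5]), np.float64(0.117))
hub (158, array([0.5649, 0.1481, 0.0417]), array([564.2, 154.3]), array([40.5, 55.5]), np.float64(1.706))
l1 (208, array([0.5422, 0.229 , 0.0495]), array([541.2, 226.2]), array([63.2, 35.9]), np.float64(1.813))
l2 (201, array([0.5357, 0.0684, 0.0505]), array([531.8,  69.6]), array([58.8, 36.1]), np.float64(1.221))
ball (84, array([0.4731, 0.3829, 0.0899]), array([473. , 382.7]), array([22.5, 27.6]), np.float64(2.603))
base
[... 909 characters left out ...]
), array([38.7,  7.9]), np.float64(1.181))
cream (285, array([ 0.4716, -0.2035,  0.0242]), array([ 471.6, -201.8]), array([32.3, 59.1]), np.float64(2.684))
orange (382, array([ 0.4314, -0.3676,  0.0244]), array([ 431.4, -365.5]), array([30.5, 59.8]), np.float64(2.124))
dark (252, array([ 0.5885, -0.2494,  0.0245]), array([ 592.2, -246.9]), array([63.4, 29.6]), np.float64(0.69))
ball (67, array([0.4722, 0.3786, 0.0862]), array([471.7, 380. ]), array([23.6, 21.9]), np.float64(0.056))
hub (120, array([0.5635, 0.1489, 0.0414]), array([563.1, 163.7]), array([70.7, 49.8]), np.float64(1.745))
base (353, array([0.5031, 0.345 , 0.0266]), array([499.9, 332.2]), array([156.9,  80.5]), np.float64(1.72))
```

View pics/c1.png

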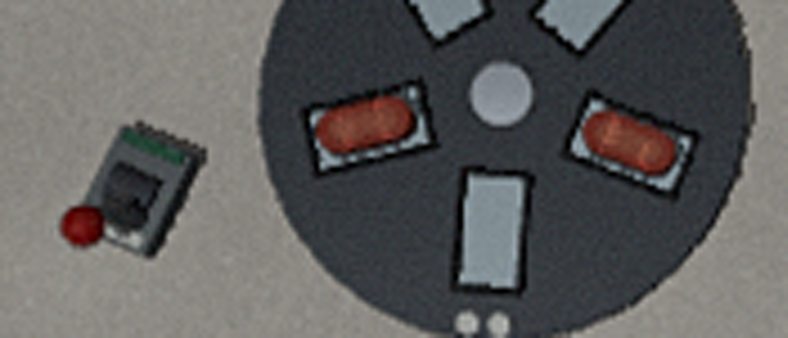

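The crop shows the switch with its green bar at (155,145), white bar at about (120,240) and ball at (82,225), plus the two-dot pocket at (492,230). Next I refine the pocket and switch geometry.

```bash
python3 - <<'E'
from h import *
from scipy.optimize import least_squares
f=np.load("top0.npz");P=cloud("top",f["d"]);g=f["i"].astype(int);L=g.min(-1)
z=P[...,2]
m=((L>95)&(abs(P[...,0]-.565)<.15)&(abs(P[...,1]-.149)<.15)&(z>.02)&(z<.036)).astype(np.uint8)
n,lab,st,ce=cv2.connectedComponentsWithStats(m,connectivity=4)
cs=[]
for k in range(1,n):
    q=P[lab==k]
    if len(q)>10:
        c=q.mean(0);r=cv2.minAreaRect((q[:,:2]*1000).astype(np.float32));print(len(q),c.round(4),np.round(r[0],1),np.round(r[1],1),round(r[2],1))
        if len(q)>150:cs.append(np.array(r[0])/1000)
def res(p):
    ex=[p[:2]+.085*np.array([np.cos(p[2]+a),np.sin(p[2]+a)]) for a in np.radians([0,144,288])]
    return np.ravel([min([e-c for e in ex],key=np.linalg.norm) for c in cs])
s=least_squares(res,[.565,.149,.59]);p=s.x;print(p,s.fun*1000)
for a in np.radians([0,144,288]):print((p[:2]+.085*np.array([np.cos(p[2]+a),np.sin(p[2]+a)])).round(4),(p[2]+a+1.57)%np.pi-1.57)
q=P[box(203,346,30)&(z>.02)&(z<.031)];r=cv2.minAreaRect((q[:,:2]*1000).astype(np.float32));print("base",r)
b=P[box(183,357,14)&(g[...,0]>g[...,1]+50)]
s=least_squares(lambda c:np.linalg.norm(b-c,axis=1)-.013,b.mean(0)-[0,0,.01],loss='soft_l1',f_scale=.002);print("ball",s.x,len(b))
q=P[box(600,305,30)&(z>.15)];print("cap",q.mean(0))
E
```

```text
18 [0.6845 0.2266 0.0306] [683.9 226.8] [11.6 12.1] 47.1
17 [0.6895 0.0752 0.0289] [689.9  75.6] [11.8 10. ] 20.6
19 [0.6776 0.0602 0.031 ] [677.5  60.4] [12.8 11.4] 3.5
266 [0.6378 0.1944 0.03  ] [638.  195.2] [65.4 35. ] 32.8
18 [0.666  0.0457 0.0305] [666.   45.5] [10.3 13.1] 37.7
266 [0.6337 0.0949 0.03  ] [633.8  95.3] [34.4 66. ] 52.5
13 [0.5396 0.1997 0.0314] [539.4 198.5] [10.6 19.9] 58.4
13 [0.5361 0.0997 0.0305] [537.1 100.7] [15.2  6.7] 23.7
14 [0.5167 0.0451 0.0305] [516.4  45. ] [ 7.9 18.6] 27.5
282 [0.4823 0.1513 0.0299] [482.4 151.4] [34.3 66.9] 89.4
22 [0.4261 0.1634 0.0315] [426.1 163.5] [13.2 11.6] 47.0
21 [0.425  0.1445 0.0302] [425.9 145.1] [13.8 11.3] 2.9
[0.56721678 0.148001   0.58789457] [-0.05861014 -0.05194372  0.14610648 -0.017661   -0.08749633  0.06960471]
[0.6379 0.1951] 0.5878945703730298
[0.4823 0.1514] -0.040423960344928345
[0.6339 0.0953] -0.668742491062887
base ((502.37677001953125, 372.5967712402344), (51.04719161987305, 69.9858627319336), 68.73421478271484)
ball [0.47297899 0.38490717 0.08419535] 56
cap [ 0.54353329 -0.32075205  0.3491648 ]
```

Call:
send_rows --pt "0.6 0.029 0.029 0 -0.08" --pt "0.6 0.029 0.029 0 -0.08" --pt "0.6 0.029 0.029 0 -0.08" --pt "0.6 0.029 0.029 0 -0.08" --pt "0.6 0.029 0.029 0 -0.08" --grip_force 12

```text
time: 0.6
tool_pos: [0.3277, -0.3461, 0.2265]
tool_rot: [-3.141, 0.0, -0.05]
contact_force: [-0.5, -0.4, -1.0]
opening: 0.0573
grip_force: 0.0
```

Call:
send_rows --pt "0.6 0.029 0.029 0 -0.08" --pt "0.6 0.029 0.029 -0.02 -0.08" --pt "0.6 0.029 0.029 -0.03 -0.08" --pt "0.6 0.029 0.029 -0.03 -0.08" --pt "0.6 0.029 0.029 -0.02 -0.055"

```text
time: 1.1
tool_pos: [0.4711, -0.2016, 0.1256]
tool_rot: [-3.141, 0.003, -0.424]
contact_force: [-0.4, -1.3, -0.6]
opening: 0.055
grip_force: 0.0
```

Call:
send_rows --pt "0.6 0 0 0 0" --pt "0.6 0 0 0 0"

```text
time: 1.3
tool_pos: [0.471, -0.2026, 0.127]
tool_rot: [3.141, 0.002, -0.418]
contact_force: [-1.0, 0.1, 0.0]
opening: 0.0551
grip_force: 0.0
```

Call:
send_rows --pt "0.6 0.001 0.001 -0.04 0" --pt "0.6 0 0 -0.04 0" --pt "0.6 0 0 -0.02 0" --pt "0.6 0 0 -0.013 0" --pt "0.6 0 0 0 0"

```text
time: 1.8
tool_pos: [0.4706, -0.2033, 0.0138]
tool_rot: [3.142, 0.002, -0.423]
contact_force: [-0.3, -0.2, 0.5]
opening: 0.055
grip_force: 0.0
```

Call:
send_rows --pt "0.2 0 0 0 0" --pt "0.2 0 0 0 0" --pt "0.2 0 0 0 0" --pt "0.2 0 0 0 0"

```text
time: 2.2
tool_pos: [0.4723, -0.2027, 0.0155]
tool_rot: [3.141, -0.001, -0.421]
contact_force: [-0.3, -0.5, 2.1]
opening: 0.0281
grip_force: 10.8
```

Call:
send_rows --pt "0.2 0 0 0.03 0" --pt "0.2 0 0 0.04 0" --pt "0.2 0.007 0.017 0.03 0.042" --pt "0.2 0.014 0.033 0 0.084" --pt "0.2 0.014 0.033 0 0.084"

```text
time: 2.7
tool_pos: [0.5079, -0.1191, 0.1164]
tool_rot: [3.141, -0.003, -0.209]
contact_force: [0.2, 0.6, 0.9]
opening: 0.0278
grip_force: 12.0
```

Call:
send_rows --pt "0.2 0.014 0.033 0 0.084" --pt "0.2 0.014 0.033 0 0.084" --pt "0.2 0.014 0.033 0 0.084" --pt "0.2 0.014 0.033 0 0.084" --pt "0.2 0.014 0.033 0 0.084"

```text
time: 3.2
tool_pos: [0.5774, 0.0471, 0.1151]
tool_rot: [3.141, -0.0, 0.213]
contact_force: [-0.5, 0.4, -1.7]
opening: 0.0276
grip_force: 12.0
```

Call:
send_rows --pt "0.2 0.014 0.033 0 0.084" --pt "0.2 0.014 0.033 0 0.084" --pt "0.2 0.014 0.033 0 0.084" --pt "0.2 0.014 0.033 0 0.084" --pt "0.2 0.007 0.017 -0.01 0.042"

```text
time: 3.7
tool_pos: [0.6414, 0.1978, 0.1062]
tool_rot: [3.14, -0.004, 0.592]
contact_force: [1.0, -0.2, -0.8]
opening: 0.0281
grip_force: 12.0
```

Call:
send_rows --pt "0.2 0 0 -0.02 0" --pt "0.2 0 0 0 0" --pt "0.2 0 0 0 0"

```text
time: 4.0
tool_pos: [0.6397, 0.1944, 0.0847]
tool_rot: [-3.141, 0.001, 0.587]
contact_force: [0.6, 0.3, -0.8]
opening: 0.0277
grip_force: 12.0
```

```bash
python3 - <<'E'
from h import *
i,d=read_camera("top");np.savez("top1.npz",i=i,d=d)
cv2.imwrite("pics/t1.png",cv2.resize(i[140:290,120:320,::-1],None,fx=4,fy=4))
o=observe();print(o["tool_pos"],o["tool_rot"],o["opening"])
E
```

```text
[0.64023044 0.19421804 0.08551398] [ 3.14113671e+00 -5.26939087e-04  5.86286119e-01] 0.027696474218937322
```

View pics/t1.png

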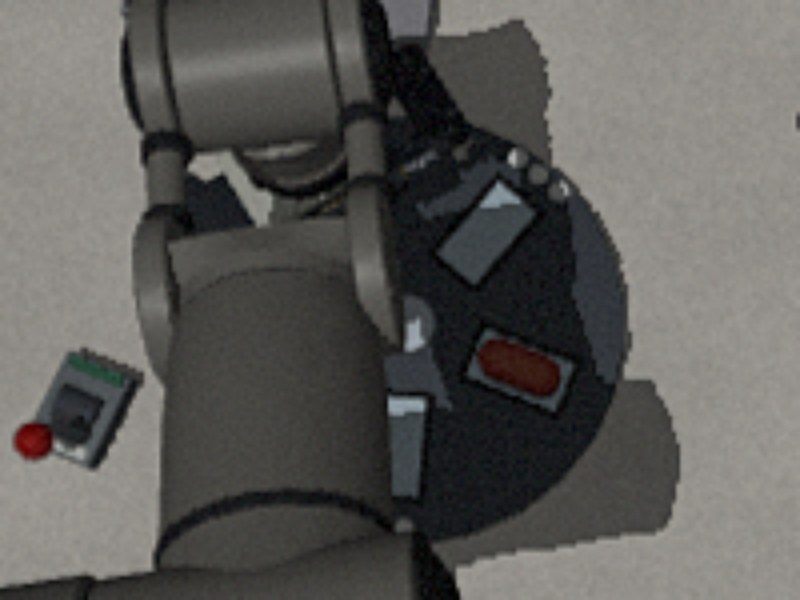

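Call:
send_rows --pt "0.2 -0.001 0.001 -0.02 0" --pt "0.2 0 0 -0.014 0" --pt "0.2 0 0 -0.005 0" --pt "0.2 0 0 -0.003 0" --pt "0.2 0 0 0 0"

```text
time: 4.55
tool_pos: [0.6391, 0.1954, 0.0428]
tool_rot: [3.141, -0.0, 0.586]
contact_force: [0.7, -0.9, 0.1]
opening: 0.0279
grip_force: 12.0
```

Call:
send_rows --pt "0.2 0 0 -0.001 0" --pt "0.45 0 0 0 0" --pt "0.45 0 0 0 0" --pt "0.45 0 0 0 0" --pt "0.45 0 0 0.03 0"

```text
time: 5.05
tool_pos: [0.6362, 0.195, 0.0679]
tool_rot: [-3.138, 0.008, 0.587]
contact_force: [0.2, -0.1, 0.7]
opening: 0.0413
grip_force: 0.0
```

Call:
send_rows --pt "0.45 0 0 0.03 0" --pt "0.5 -0.0065 -0.0175 0.02 -0.05" --pt "0.6 -0.013 -0.035 0.01 -0.1" --pt "0.6 -0.013 -0.035 0 -0.1" --pt "0.6 -0.013 -0.035 0 -0.1"

```text
time: 5.55
tool_pos: [0.5932, 0.0721, 0.1325]
tool_rot: [3.141, -0.001, 0.233]
contact_force: [0.8, -0.7, -0.0]
opening: 0.055
grip_force: 0.0
```

Call:
send_rows --pt "0.6 -0.013 -0.035 0 -0.1" --pt "0.6 -0.013 -0.035 0 -0.1" --pt "0.6 -0.013 -0.035 0 -0.1" --pt "0.6 -0.013 -0.035 0 -0.1" --pt "0.6 -0.013 -0.035 0 -0.1"

```text
time: 6.05
tool_pos: [0.5279, -0.1032, 0.1321]
tool_rot: [3.141, -0.001, -0.267]
contact_force: [1.2, -0.5, 0.5]
opening: 0.055
grip_force: 0.0
```

Call:
send_rows --pt "0.6 -0.013 -0.035 0 -0.1" --pt "0.6 -0.013 -0.035 0 -0.1" --pt "0.6 -0.013 -0.035 0 -0.1" --pt "0.6 -0.013 -0.035 0 -0.1" --pt "0.6 -0.013 -0.035 0 -0.1"

```text
time: 6.55
tool_pos: [0.4629, -0.2783, 0.1321]
tool_rot: [-3.142, -0.001, -0.767]
contact_force: [0.1, -0.4, 0.0]
opening: 0.0551
grip_force: 0.0
```

Call:
send_rows --pt "0.6 -0.013 -0.035 0 -0.1" --pt "0.6 -0.013 -0.035 0 -0.1" --pt "0.6 -0.0045 -0.0175 0 -0.035" --pt "0.6 0 0 0 0" --pt "0.6 0 0 0 0"

```text
time: 7.05
tool_pos: [0.4331, -0.3637, 0.1316]
tool_rot: [-3.141, 0.001, -0.997]
contact_force: [0.0, 0.2, 0.9]
opening: 0.0549
grip_force: 0.0
```

```bash
python3 - <<'E'
from h import *
i,d=read_camera("top");np.savez("top2.npz",i=i,d=d)
P=cloud("top",d);L=i.astype(int).min(-1)
R=np.array([[np.cos(.588),np.sin(.588)],[-np.sin(.588),np.cos(.588)]])
m=(P[...,2]>.045)&(P[...,2]<.056)&(np.linalg.norm(P[...,:2]-[.638,.195],axis=-1)<.05)
print(seg(P,m,.04,.06), "want .638 .195 .588 top .050")
cv2.imwrite("pics/t2.png",cv2.resize(i[130:310,140:460,::-1],None,fx=2.5,fy=2.5))
for k in range(3):
  o=observe();print(o["tool_pos"],o["tool_rot"],o["opening"]);read_camera("wrist")
E
```

```text
(179, array([0.6384, 0.1932, 0.0504]), array([638.6, 193.6]), array([59.5, 27.8]), np.float64(0.558)) want .638 .195 .588 top .050
[ 0.43335859 -0.36318909  0.13161598] [-3.14132062e+00  8.52747884e-04 -9.96269568e-01] 0.05532919588739559
[ 0.43351622 -0.36299049  0.13167952] [-3.14140079e+00  6.72830771e-04 -9.95801529e-01] 0.0550798832051495
[ 0.43359006 -0.36295788  0.131713  ] [-3.14150670e+00  5.32167406e-04 -9.95638285e-01] 0.0553829922694967
```

View pics/t2.png

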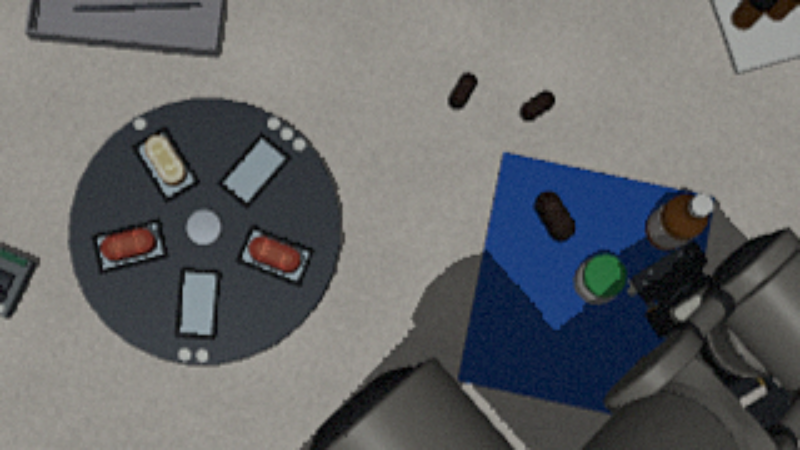

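Cream lies flat in the one-dot pocket (crop (165,160), top at 50 mm). The gripper appears beside the bottle at (683,222), so I check the real clearance before descending.

```bash
python3 - <<'E'
from h import *
for n in("top0","side0"):
    f=np.load(n+".npz");P=cloud(n[:-1],f["d"])
    for a,b in((.03,.10),(.145,.175)):
        q=P[(P[...,2]>a)&(P[...,2]<b)&(abs(P[...,0]-.56)<.06)&(abs(P[...,1]+.37)<.04)]
        print(n,len(q),q.mean(0),q.min(0),q.max(0))
d=np.load("top2.npz")["d"];P=cloud("top",d)
q=P[(P[...,2]>.1)&(P[...,2]<.3)&(P[...,0]>.44)&(P[...,1]<-.3)&(P[...,1]>-.5)]
t=-0.996;c,s=np.cos(t),np.sin(t)
r=q[:,:2]-[.4325,-.364];lx=r@[c,s];ly=r@[-s,c]
for a in np.arange(.1,.3,.02):
    k=(q[:,2]>a)&(q[:,2]<a+.02)
    if k.sum():print(round(a,2),k.sum(),"lx",lx[k].min().round(3),lx[k].max().round(3),"ly",ly[k].min().round(3),ly[k].max().round(3))
b=np.array([.57,-.366])-[.4325,-.3640];print("bottle guess",b@[c,s],b@[-s,c])
E
```

```text
top0 137 [ 0.57108866 -0.35941958  0.06760377] [ 0.55673017 -0.38719151  0.03156512] [ 0.603613   -0.34938109  0.09964041]
top0 74 [ 0.58015365 -0.37295851  0.16229124] [ 0.56973525 -0.38431297  0.14634357] [ 0.591013   -0.36225122  0.16849359]
side0 598 [ 0.57576499 -0.39204924  0.0663633 ] [ 0.55643556 -0.40083853  0.0300848 ] [ 0.60516525 -0.36494055  0.09998768]
side0 162 [ 0.58009149 -0.37817448  0.16040002] [ 0.5696493  -0.3873197   0.14531401] [ 0.59156599 -0.36321598  0.1668008 ]
0.1 159 lx 0.066 0.34 ly 0.096 0.292
0.12 39 lx 0.075 0.099 ly 0.106 0.133
0.14 17 lx 0.078 0.1 ly 0.109 0.129
0.16 59 lx 0.077 0.1 ly 0.108 0.13
0.18 2 lx -0.034 -0.034 ly 0.031 0.04
0.2 58 lx -0.036 0.036 ly 0.031 0.067
0.22 281 lx -0.036 0.038 ly 0.032 0.095
0.24 225 lx -0.03 0.036 ly 0.04 0.095
0.26 6 lx -0.022 0.012 ly 0.051 0.051
0.28 62 lx -0.036 0.002 ly 0.039 0.051
bottle guess 0.07643238663179054 0.11431684160161386
```

Call:
send_rows --pt "0.6 -0.002 -0.002 -0.04 0" --pt "0.6 0 0 -0.04 0" --pt "0.6 0 0 -0.02 0" --pt "0.6 0 0 -0.012 0" --pt "0.6 0 0 -0.005 0"

```text
time: 7.75
tool_pos: [0.4311, -0.3657, 0.0139]
tool_rot: [3.141, 0.001, -0.997]
contact_force: [0.3, 0.1, 0.3]
opening: 0.0549
grip_force: 0.0
```

Call:
send_rows --pt "0.6 0 0 0 0" --pt "0.2 0 0 0 0" --pt "0.2 0 0 0 0" --pt "0.2 0 0 0 0" --pt "0.2 0 0 0 0"

```text
time: 8.25
tool_pos: [0.4312, -0.3667, 0.0153]
tool_rot: [-3.142, -0.001, -0.998]
contact_force: [-0.8, -0.9, 1.7]
opening: 0.0277
grip_force: 10.8
```

Call:
send_rows --pt "0.2 0 0 0.03 0" --pt "0.2 0 0 0.04 0" --pt "0.2 0.0015 0.017 0.03 0.03" --pt "0.2 0.0035 0.0345 0 0.064" --pt "0.2 0.0035 0.0345 0 0.064"

```text
time: 8.75
tool_pos: [0.4398, -0.2803, 0.116]
tool_rot: [-3.141, -0.003, -0.839]
contact_force: [1.0, 0.2, -0.7]
opening: 0.0276
grip_force: 12.0
```

Call:
send_rows --pt "0.2 0.0035 0.0345 0 0.064" --pt "0.2 0.0035 0.0345 0 0.064" --pt "0.2 0.0035 0.0345 0 0.064" --pt "0.2 0.0035 0.0345 0 0.064" --pt "0.2 0.0035 0.0345 0 0.064"

```text
time: 9.25
tool_pos: [0.457, -0.1066, 0.115]
tool_rot: [-3.142, -0.001, -0.518]
contact_force: [0.5, 0.7, -0.3]
opening: 0.0278
grip_force: 12.0
```

Call:
send_rows --pt "0.2 0.0035 0.0345 0 0.064" --pt "0.2 0.0035 0.0345 0 0.064" --pt "0.2 0.0035 0.0345 0 0.064" --pt "0.2 0.0035 0.0345 0 0.064" --pt "0.2 0.0035 0.0345 0 0.064"

```text
time: 9.75
tool_pos: [0.4745, 0.066, 0.115]
tool_rot: [3.142, -0.0, -0.198]
contact_force: [0.4, -0.3, -0.7]
opening: 0.0278
grip_force: 12.0
```

Call:
send_rows --pt "0.2 0.0035 0.0345 0 0.064" --pt "0.2 0.0035 0.0345 0 0.064" --pt "0.2 0.0005 0.017 -0.02 0.03" --pt "0.2 0 0 -0.02 0" --pt "0.2 0 0 0 0"

```text
time: 10.25
tool_pos: [0.4801, 0.1509, 0.0728]
tool_rot: [3.141, 0.005, -0.041]
contact_force: [-0.0, 0.6, -1.4]
opening: 0.0279
grip_force: 12.0
```

Call:
send_rows --pt "0.2 0 0 0 0"

```text
time: 10.35
tool_pos: [0.4819, 0.1504, 0.0749]
tool_rot: [3.141, 0.001, -0.042]
contact_force: [0.3, -0.3, -0.3]
opening: 0.0275
grip_force: 12.0
```

Call:
send_rows --pt "0.2 0 0.001 -0.015 0" --pt "0.2 0 0 -0.01 0" --pt "0.2 0 0 -0.005 0" --pt "0.2 0 0 -0.003 0" --pt "0.2 0 0 0 0"

```text
time: 10.85
tool_pos: [0.482, 0.1514, 0.0417]
tool_rot: [3.141, 0.0, -0.042]
contact_force: [0.1, 0.6, -0.7]
opening: 0.0277
grip_force: 12.0
```

Call:
send_rows --pt "0.2 0 0 0 0" --pt "0.45 0 0 0 0" --pt "0.45 0 0 0 0" --pt "0.45 0 0 0 0" --pt "0.45 0 0 0.03 0"

```text
time: 11.35
tool_pos: [0.4796, 0.1511, 0.0693]
tool_rot: [3.14, 0.007, -0.042]
contact_force: [0.5, 0.1, 0.0]
opening: 0.0417
grip_force: 0.0
```

Call:
send_rows --pt "0.45 0 0 0.03 0" --pt "0.5 0.0045 -0.0165 0.02 0.026" --pt "0.6 0.009 -0.033 0.01 0.052" --pt "0.6 0.009 -0.033 0 0.052" --pt "0.6 0.009 -0.033 0 0.052"

```text
time: 11.85
tool_pos: [0.5139, 0.0351, 0.1325]
tool_rot: [3.141, -0.001, 0.143]
contact_force: [-0.0, -0.5, -0.7]
opening: 0.0547
grip_force: 0.0
```

Call:
send_rows --pt "0.6 0.009 -0.033 0 0.052" --pt "0.6 0.009 -0.033 0 0.052" --pt "0.6 0.009 -0.033 0 0.052" --pt "0.6 0.009 -0.033 0 0.052" --pt "0.6 0.009 -0.033 0 0.052"

```text
time: 12.35
tool_pos: [0.5586, -0.1303, 0.1318]
tool_rot: [3.142, -0.0, 0.402]
contact_force: [-0.1, 0.6, 0.5]
opening: 0.0549
grip_force: 0.0
```

Call:
send_rows --pt "0.6 0.009 -0.033 0 0.052" --pt "0.6 0.009 -0.033 0 0.052" --pt "0.6 0.009 -0.033 0 0.052" --pt "0.6 0.0065 -0.0185 0 0.018" --pt "0.6 0 0 0 0"

```text
time: 12.85
tool_pos: [0.5922, -0.2491, 0.1313]
tool_rot: [3.141, 0.0, 0.571]
contact_force: [-0.7, -0.4, -0.3]
opening: 0.055
grip_force: 0.0
```

Call:
send_rows --pt "0.6 0 0 0 0"

```text
time: 12.95
tool_pos: [0.5916, -0.2461, 0.1313]
tool_rot: [-3.141, 0.0, 0.573]
contact_force: [0.1, -0.3, -0.0]
opening: 0.0549
grip_force: 0.0
```

```bash
python3 - <<'E'
from h import *
i,d=read_camera("top");P=cloud("top",d)
for c in((.638,.195),(.4823,.1514)):
    m=(np.linalg.norm(P[...,:2]-c,axis=-1)<.045);print(seg(P,m,.045,.056))
i2,d2=read_camera("side");S=cloud("side",d2)
print(seg(S,(np.linalg.norm(S[...,:2]-[.592,-.247],axis=-1)<.04),.02,.028))
cv2.imwrite("pics/t3.png",np.hstack([cv2.resize(i[150:290,150:320,::-1],(400,330)),cv2.resize(i2[240:420,180:380,::-1],(400,330))]))
o=observe();print(o["tool_pos"],o["tool_rot"])
E
```

```text
(180, array([0.6386, 0.1931, 0.0502]), array([639.3, 193. ]), array([58.7, 29.4]), np.float64(0.567))
(191, array([0.4812, 0.1506, 0.0504]), array([481.2, 150.9]), array([27.8, 57.9]), np.float64(3.108))
(248, array([ 0.5893, -0.2483,  0.0245]), array([ 591.5, -247.1]), array([59.7, 30.2]), np.float64(0.645))
[ 0.5916909  -0.24518533  0.13163714] [-3.14078785e+00  1.71429452e-04  5.74339500e-01]
```

View pics/t3.png

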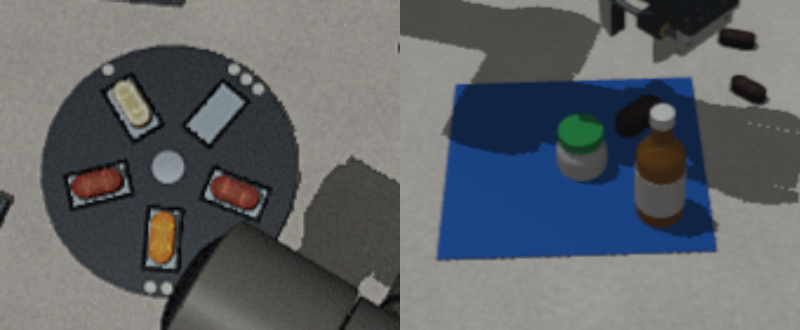

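Cream (130,103) and orange (162,237) both lie flat in their pockets, and the jar and bottle haven't moved. Now the dark slice.

Call:
send_rows --pt "0.6 0 -0.001 -0.04 0" --pt "0.6 0 0 -0.04 0" --pt "0.6 0 0 -0.02 0" --pt "0.6 0 0 -0.012 0" --pt "0.6 0 0 -0.005 0"

```text
time: 13.55
tool_pos: [0.5918, -0.2464, 0.014]
tool_rot: [-3.14, 0.001, 0.575]
contact_force: [0.2, 0.2, 0.1]
opening: 0.055
grip_force: 0.0
```

Call:
send_rows --pt "0.6 0 0 0 0" --pt "0.2 0 0 0 0" --pt "0.2 0 0 0 0" --pt "0.2 0 0 0 0" --pt "0.2 0 0 0 0"

```text
time: 14.05
tool_pos: [0.5922, -0.2476, 0.0153]
tool_rot: [3.141, -0.0, 0.574]
contact_force: [0.6, -0.5, 4.0]
opening: 0.0277
grip_force: 11.7
```

Call:
send_rows --pt "0.2 0 0 0.03 0" --pt "0.2 0 0 0.04 0" --pt "0.2 0.0015 0.0145 0.03 -0.05" --pt "0.2 0.0035 0.0285 0 -0.104" --pt "0.2 0.0035 0.0285 0 -0.104"

```text
time: 14.55
tool_pos: [0.601, -0.1759, 0.1164]
tool_rot: [3.14, -0.002, 0.31]
contact_force: [0.4, 0.4, -0.8]
opening: 0.028
grip_force: 12.0
```

Call:
send_rows --pt "0.2 0.0035 0.0285 0 -0.104" --pt "0.2 0.0035 0.0285 0 -0.104" --pt "0.2 0.0035 0.0285 0 -0.104" --pt "0.2 0.0035 0.0285 0 -0.104" --pt "0.2 0.0035 0.0285 0 -0.104"

```text
time: 15.05
tool_pos: [0.618, -0.0323, 0.1149]
tool_rot: [3.141, -0.0, -0.209]
contact_force: [0.4, 0.7, -0.2]
opening: 0.0276
grip_force: 12.0
```

Call:
send_rows --pt "0.2 0.0035 0.0285 0 -0.104" --pt "0.2 0.0035 0.0285 0 -0.104" --pt "0.2 0.0035 0.0285 0 -0.104" --pt "0.2 0.0035 0.0285 0 -0.104" --pt "0.2 0.0015 0.0145 -0.02 -0.049"

```text
time: 15.55
tool_pos: [0.6355, 0.0976, 0.0974]
tool_rot: [-3.137, -0.004, -0.671]
contact_force: [0.8, -0.8, -0.3]
opening: 0.0279
grip_force: 12.0
```

Call:
send_rows --pt "0.2 0 0 -0.02 0" --pt "0.2 0 0 0 0" --pt "0.2 0 0 0 0"

```text
time: 15.85
tool_pos: [0.6335, 0.0949, 0.0749]
tool_rot: [3.141, 0.0, -0.669]
contact_force: [0.2, -0.3, 0.3]
opening: 0.028
grip_force: 12.0
```

Call:
send_rows --pt "0.2 0 0 -0.015 0" --pt "0.2 0 0 -0.01 0" --pt "0.2 0 0 -0.005 0" --pt "0.2 0 0 -0.003 0" --pt "0.2 0 0 0 0"

```text
time: 16.35
tool_pos: [0.6335, 0.0949, 0.0417]
tool_rot: [3.141, 0.0, -0.669]
contact_force: [0.1, -0.1, -0.4]
opening: 0.0279
grip_force: 12.0
```

Call:
send_rows --pt "0.2 0 0 0 0" --pt "0.45 0 0 0 0" --pt "0.45 0 0 0 0" --pt "0.45 0 0 0 0" --pt "0.45 0 0 0.03 0"

```text
time: 16.85
tool_pos: [0.6307, 0.0949, 0.0681]
tool_rot: [3.136, 0.006, -0.669]
contact_force: [0.3, 0.0, 0.2]
opening: 0.0411
grip_force: 0.0
```

Call:
send_rows --pt "0.45 0 0 0.03 0" --pt "0 -0.01 0.014 0.03 0.014" --pt "0 -0.019 0.028 0.03 0.027" --pt "0 -0.019 0.028 0 0.027" --pt "0 -0.019 0.028 0 0.027"

```text
time: 17.35
tool_pos: [0.5664, 0.194, 0.1632]
tool_rot: [-3.14, -0.002, -0.574]
contact_force: [0.1, 0.8, -0.2]
opening: 0.0138
grip_force: 0.0
```

Call:
send_rows --pt "0 -0.019 0.028 0 0.027" --pt "0 -0.019 0.028 0 0.027" --pt "0 -0.019 0.028 0 0.027" --pt "0 -0.019 0.028 0 0.027" --pt "0 -0.019 0.028 0 0.027"

```text
time: 17.85
tool_pos: [0.4706, 0.3341, 0.1619]
tool_rot: [-3.141, -0.0, -0.438]
contact_force: [-0.3, -0.0, -0.1]
opening: 0.0005
grip_force: 0.0
```

Call:
send_rows --pt "0 -0.019 0.028 0 0.027" --pt "0 -0.011 0.0145 0 0.014" --pt "0 0 0 0 0" --pt "0 0 0 0 0"

```text
time: 18.25
tool_pos: [0.4416, 0.3755, 0.1618]
tool_rot: [3.141, -0.0, -0.398]
contact_force: [-0.0, -0.7, 0.7]
opening: 0.0004
grip_force: 0.0
```

```bash
python3 - <<'E'
from h import *
o=observe();print(o["tool_pos"],o["tool_rot"],o["opening"])
i,d=read_camera("top");i2,d2=read_camera("side");S=cloud("side",d2)
for c in((.638,.195),(.4823,.1514),(.634,.0953)):
    print(seg(S,(np.linalg.norm(S[...,:2]-c,axis=-1)<.036),.046,.056))
cv2.imwrite("pics/t4.png",np.hstack([cv2.resize(i[150:290,100:300,::-1],(400,300)),cv2.resize(i2[90:240,150:350,::-1],(400,300))]))
E
```

```text
[0.4415534  0.37553208 0.1618142 ] [ 3.14147489e+00 -4.57509035e-04 -3.97504669e-01] 0.0003623752079018787
(134, array([0.6368, 0.1911, 0.0506]), array([637.4, 193.9]), array([60.6, 33.7]), np.float64(0.591))
(157, array([0.4809, 0.1482, 0.0503]), array([480.2, 150.1]), array([58.4, 33.6]), np.float64(3.107))
(162, array([0.6337, 0.0909, 0.0506]), array([631.9,  92.4]), array([33.9, 60.7]), np.float64(2.447))
```

View pics/t4.png

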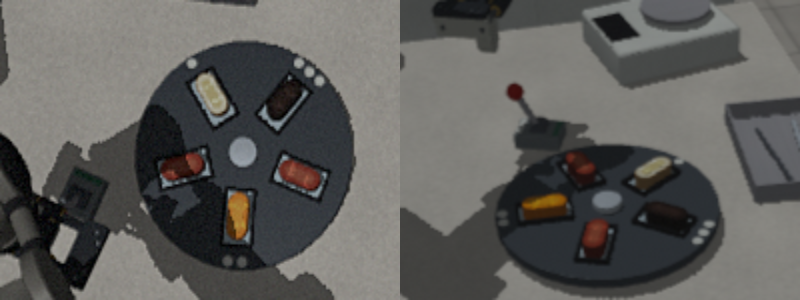

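All three slices are flat in their pockets, and the toggle still leans to off at (515,92). I move in behind the ball and lower.

Call:
send_rows --pt "0 -0.0185 0.028 0 0.026" --pt "0 0 0 -0.03 0" --pt "0 0 0 -0.03 0" --pt "0 0 0 -0.02 0" --pt "0 0 0 -0.014 0"

```text
time: 18.85
tool_pos: [0.4233, 0.4022, 0.066]
tool_rot: [3.14, 0.001, -0.374]
contact_force: [0.3, -0.6, 0.2]
opening: 0.0004
grip_force: 0.0
```

Call:
send_rows --pt "0 0 0 0 0" --pt "0 0.009 -0.0035 0 0" --pt "0 0.009 -0.0035 0 0" --pt "0 0.009 -0.0035 0 0" --pt "0 0.009 -0.0035 0 0"

```text
time: 19.35
tool_pos: [0.4602, 0.3895, 0.0686]
tool_rot: [-3.14, -0.0, -0.373]
contact_force: [-1.9, 1.3, 1.5]
opening: 0.0006
grip_force: 1.0
```

Call:
send_rows --pt "0 0.009 -0.0035 0 0" --pt "0 0.009 -0.0035 0 0" --pt "0 0.009 -0.0035 0 0" --pt "0 0.009 -0.0035 0 0" --pt "0 0.003 -0.001 0 0"

```text
time: 19.85
tool_pos: [0.499, 0.3739, 0.0674]
tool_rot: [3.141, -0.0, -0.373]
contact_force: [-0.3, 0.5, -0.8]
opening: 0.0005
grip_force: 0.4
```

Call:
send_rows --pt "0 0.004 -0.0015 0 0" --pt "0 0.004 -0.0015 0 0" --pt "0 0.002 -0.001 0 0" --pt "0 0.002 -0.0005 0 0"

```text
time: 20.25
tool_pos: [0.5099, 0.3701, 0.0677]
tool_rot: [3.141, 0.0, -0.372]
contact_force: [-1.0, 0.9, 0.1]
opening: 0.0006
grip_force: 0.5
```

```bash
cat > ball.py <<'E'
from h import *
from scipy.optimize import least_squares
i,d=read_camera("side");P=cloud("side",d);g=i.astype(int)
m=(g[...,0]>g[...,1]+50)&(P[...,2]>.06)&(P[...,1]>.3);b=P[m];print(len(b))
s=least_squares(lambda c:np.linalg.norm(b-c,axis=1)-.013,b.mean(0)-[0,0,.01],loss='soft_l1',f_scale=.002)
print("ball",s.x,"along",(s.x[:2]-[.5024,.3726])@[.932,-.3625]*1000);o=observe();print(o["tool_pos"],o["contact_force"])
cv2.imwrite("pics/b.png",cv2.resize(i[100:190,170:290,::-1],None,fx=4,fy=4))
E
python3 ball.py
```

```text
0ball.py:5: RuntimeWarning: Mean of empty slice.
  s=least_squares(lambda c:np.linalg.norm(b-c,axis=1)-.013,b.mean(0)-[0,0,.01],loss='soft_l1',f_scale=.002)
  ret = um.true_divide(
Traceback (most recent call last):
  File "ball.py", line 5, in <module>
    s=least_squares(lambda c:np.linalg.norm(b-c,axis=1)-.013,b.mean(0)-[0,0,.01],loss='soft_l1',f_scale=.002)
ValueError: Initial guess is outside of provided bounds
```

Ball is hidden by the gripper; I push on in 1 mm steps until the force shows the stop.

Call:
send_rows --pt "0 0.001 -0.0004 0 0" --pt "0 0.001 -0.0004 0 0"

```text
time: 20.5
tool_pos: [0.5113, 0.3696, 0.0677]
tool_rot: [3.141, 0.001, -0.372]
contact_force: [-4.8, 3.6, 1.6]
opening: 0.0003
grip_force: 2.8
```

Call:
send_rows --pt "0 0.001 -0.0004 0 0" --pt "0 0.001 -0.0004 0 0"

```text
time: 20.7
tool_pos: [0.5115, 0.3695, 0.0676]
tool_rot: [3.141, 0.005, -0.372]
contact_force: [-11.6, 6.6, 3.7]
opening: 0.0003
grip_force: 5.9
```

Call:
send_rows --pt "0 0.001 -0.0004 0 0" --pt "0 0 0 0 0"

```text
time: 20.9
tool_pos: [0.5116, 0.3695, 0.0675]
tool_rot: [3.14, 0.006, -0.372]
contact_force: [-12.3, 5.4, 4.3]
opening: 0.0005
grip_force: 6.3
```

Hard stop reached (12 N, no further motion). I back off, lift and check.

Call:
send_rows --pt "0 -0.006 0.002 0 0" --pt "0 -0.02 0.008 0 0" --pt "0 -0.03 0.012 0.01 0" --pt "0 -0.01 0.005 0.03 0" --pt "0 0 0 0.04 0"

```text
time: 21.4
tool_pos: [0.4466, 0.395, 0.147]
tool_rot: [3.138, 0.002, -0.37]
contact_force: [0.2, 1.0, -0.9]
opening: 0.0004
grip_force: 0.0
```

Call:
send_rows --pt "0 0 0 0.04 0" --pt "0 0 0 0.03 0" --pt "0 0 0 0 0" --pt "0 0 0 0 0"

```text
time: 21.8
tool_pos: [0.4493, 0.395, 0.2182]
tool_rot: [-3.14, -0.001, -0.372]
contact_force: [-0.8, 0.8, -0.8]
opening: 0.0007
grip_force: 0.0
```

```bash
python3 ball.py; python3 - <<'E'
from h import *
i,d=read_camera("side");cv2.imwrite("pics/fin.png",cv2.resize(i[...,::-1],(800,600)))
E
```

```text
0ball.py:5: RuntimeWarning: Mean of empty slice.
  s=least_squares(lambda c:np.linalg.norm(b-c,axis=1)-.013,b.mean(0)-[0,0,.01],loss='soft_l1',f_scale=.002)
  ret = um.true_divide(
Traceback (most recent call last):
  File "ball.py", line 5, in <module>
    s=least_squares(lambda c:np.linalg.norm(b-c,axis=1)-.013,b.mean(0)-[0,0,.01],loss='soft_l1',f_scale=.002)
ValueError: Initial guess is outside of provided bounds
```

View pics/fin.png

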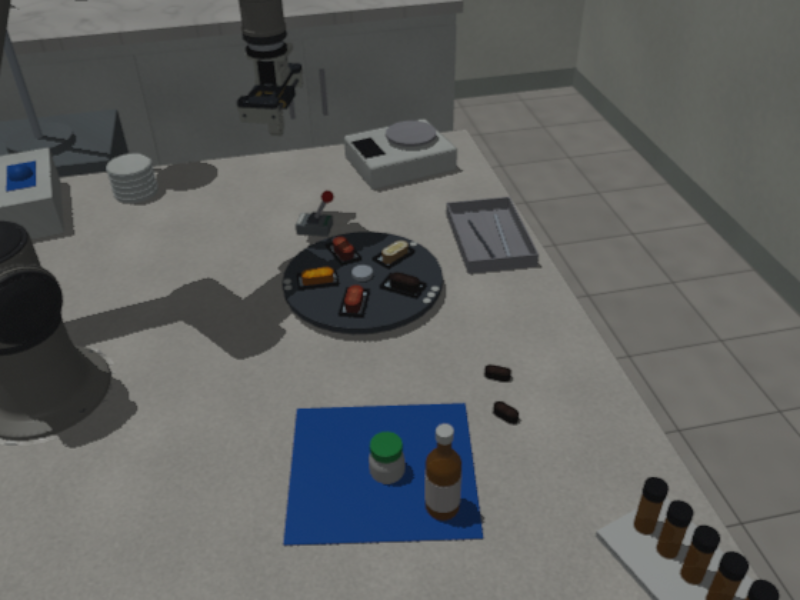

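The toggle now leans to the on side (ball at (327,197), in shadow). All slices are in, and the jar and bottle haven't moved. I check the ball's position in numbers.

```bash
sed -i 's/g\[...,0\]>g\[...,1\]+50)&(P\[...,2\]>.06)/g[...,0]>2*g[...,1]+10)\&(P[...,2]>.068)\&(P[...,2]<.11)\&box(327,197,12)/' ball.py; python3 ball.py
```

```text
41
ball [0.53292749 0.35987249 0.08335966] along 33.06534673464019
[0.44851524 0.39455826 0.21609784] [-0.5867866   0.07876056 -0.68045282]
```

```bash
python3 -c "
from cell import *
print(hand_in())"
```

```text
the job is handed in; nothing more can be done
None
```

The job is handed in at about 22 s: cream, orange and dark slices lie flat in the one-, two- and three-dot pockets, loaded in that order, and the toggle was then pushed to its on stop (ball measured at +33 mm of 34 mm), with the bottle, jar and loaded slices looking unmoved in the last picture.

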